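# Clear the glue tin out of the display case and stand the parrot in it

### The job

The yellow glue tin has been left standing in the display case that is meant for the parrot. First take the tin out and stand it upright, wholly on the round cork mat; then stand the blue-and-yellow parrot figure upright on the floor inside the emptied case. Set both down rather than dropping them.

Things in the scene. Friction and masses are not known exactly. Their poses are not given: they have to be found in the camera images.
- yellow_tin: Glue tin: upright cylinder, diameter 60, height 95, 0.26 to 0.5 kg; yellow, black band, steel rims. Origin: centre of its underside, z up. Starts upright on the case's floor within 10 mm of its middle; its upper 60 mm stand clear of the case walls. A blue tin of the same size stands elsewhere and has no part in this.
- parrot: Painted wooden parrot, 0.14 to 0.24 kg, 117 high, standing on the table. Origin: centre of the underside of its base, z up. Base 80 (x) by 44 (y) by 14 high. Figure: upright board 18 thick (faces at y = -9, +9); yellow breast disc, diameter 52, centred at x = 0, 72 up: grip across y, 60 to 90 up. Black beak to -x. A brown owl of like size stands 120 mm or more away: not used.
- case: Display case holding the tin: open-topped square wooden box fixed to the table. Outside 121 by 121, 40 high; walls 8; inside 105 by 105; floor (white paper) 8 above the table. Origin: centre of its underside, z up, x and y along its sides. The parrot fits either way round. An equal case with a glued-in bird house (85 high) stands 155 mm or more away: not used. Nothing near is over 120 high.
- mat: Round cork mat, diameter 130, 4 thick, lying fixed on the table. Origin: centre of its underside, z up.

How it is judged (in metres and radians):
On the way, in this order (a step that is already met when the one before it is completed fails the run):
1. the yellow tin stands on the cork mat, let go (horizontal distance between yellow_tin and mat below 0.035 m and z of yellow_tin in the frame of mat below 0.01 m and angle between yellow_tin's own z axis and vertical below 0.15 rad and linear speed of yellow_tin below 0.03 m/s and contact force between the fingers and yellow_tin below 0.1 N), for 0.2 s.
2. the parrot stands upright on the floor of the case, let go (horizontal distance between parrot and case below 0.04 m and z of parrot in the frame of case below 0.014 m and angle between parrot's own z axis and vertical below 0.15 rad and linear speed of parrot below 0.03 m/s and contact force between the fingers and parrot below 0.1 N), for 0.2 s.
At the end, for the whole second after the job is handed in: The yellow tin stands upright (within 8 degrees) on the cork mat, its middle within 35 mm of the mat's middle; the parrot stands upright (within 8 degrees) with its base down on the floor inside the case; both let go and at rest (all of step 1 and all of step 2); the robot touches nothing.
It fails at once if the tin or the parrot is dropped (falls free from more than about 20 mm) ((contact force between the fingers and yellow_tin below 0.1 N and linear speed of yellow_tin above 0.62 m/s) or (contact force between the fingers and parrot below 0.1 N and linear speed of parrot above 0.62 m/s)).
It also fails if it takes over 72 s, if anything falls off the work surface, if the arm or the gripper's body presses on something with over 40 N, if the wrist force passes 120 N, or if a joint passes its speed limit or range.

### The arm

A 6-joint arm with a two-finger parallel gripper is mounted at the origin on the work surface. World frame = base frame: x ahead of the robot, y to its left, z up, the work surface at z = 0. Lengths are in m, angles in degrees, forces in N, time in s.
With the tool pointing down it reaches from about 0.4 to 0.825 m from the base axis. Payload 7 kg.
Tool frame: the origin (TCP) lies on the centre line of the jaws, within the pads' length; the fingertips stand 19 mm ahead of it and the grasp point (between the pads) is the TCP; z points along the fingers, y is the line along which they close (so a half turn about z gives the same grasp; the last joint's range is limited). The gripper opens to 88 mm and grips with 3 to 60 N. Pads are 19 mm wide; open, the fingers measure 130 mm over their backs; the gripper's body (78 mm by 193 mm) begins 47 mm behind the grasp point.
Start: joints at [91.221, 20.546, 0.682, 0, -70.136, -16.507], TCP at [0.178, 0.651, 0.246] pointing down, gripper open.
Joint ranges: [-176.03, 176.03], [-82.01, 121.73], [-58.28, 71.71], [-173.87, 95.51], [-174.79, -0.11], [-173.66, 173.66]. Speed limits (degrees/s): [136.94, 136.94, 172.46, 180, 180, 180].

### API

Orientations are given as [roll, pitch, yaw] about the fixed x, y, z axes, in that order (R = Rz(yaw) Ry(pitch) Rx(roll)).
In Python, from plant import get_state, capture, close_job gives the robot as it stands.
- The arm moves only by the tool apply_moves, never from a script. Its argument "targets" is a list of rows, each a list of 7 numbers: the opening, from 0 (shut) to 1 (fully open), then the shift along the tool's x, y, z normalised to -1 to 1, where 1 is 1000 mm, then the turn, a rotation vector about the tool's x, y, z normalised to -1 to 1, where 1 is 90 degrees. In form: [[claw, tx, ty, tz, ax, ay, az], ...]. A call has 1 to 20 rows; each row shifts and turns the commanded pose from where the row before left it, along the tool's axes as they then stand; what a row does not reach is not made up. A row lasts 1/12 s, in which the tool goes at most 41.7 mm and 7.16 degrees, less where a joint would pass 70% of its speed; a pose out of reach is approached as far as the arm can. A call with a number of a shift or a turn outside -1 to 1 is refused whole. A call with a gripper value outside its range is refused whole. The fingers move at their own pace and stop on an object; "newtons" is the grip in N (left out, the last holds). Time passes only in rows, so rows that do not move let the fingers close. It gives the time, the measured TCP pose, the force, the opening and the grip force at its end, in the units of the state.
- get_state(): the state, without advancing time (a new reading comes with each control period).
- capture(name): name is "scene" or "top"; returns a dict with "frame" (400x640x3 uint8, red, green, blue), "range_z" (400x640 float32, m along the optical axis (not along the pixel's ray), 0 where there is no reading), "camera_matrix" (3x3 intrinsics, pixels), "T" (4x4, takes a point from camera to world coordinates). Camera axes: x right, y down, z forward; pixel columns grow to the right and rows downward; lengths in m; the calibration is good to about 2 mm. A picture is of the moment at which its call begins.
- close_job(): hands the job in; it is judged then, once.
The state is a dict: "time_s": time; "joints": joint angles; "qd": joint speeds; "joint_torque": joint torques, N m; "tcp_pos": TCP position; "eef_rot": TCP orientation; "contact_force": force on the tool from outside, world axes, zero at the start; "moment": the same for the moment, N m; "gripper_width": finger opening in m; "gripper_force": force on a finger pad.
Only numpy, scipy, OpenCV 4.12 (cv2) and the standard library are available. Lean on these libraries where they do the work, as an engineer would, in place of code of your own. Each camera call takes 0.05 s, during which the arm holds its last target. There are 200 camera calls.

## Working session

There is one attempt and no reset: what is moved stays moved. The work goes in short steps, Python scripts to look and compute and a tool call to move; the robot and the scene stay as the last step left them, time stands still between calls to the robot, and variables do not carry over. Pictures are saved under pics/ and viewed, at most 10 in all, crops included, and the job is handed in when it is done.

Besides the shell and the picture viewer there is one more tool, called as name(argument=value, ...) on one line, values as JSON. apply_moves: Moves the arm, as the interface text tells. Scaled input: -1 to 1 covers 1000 mm each way for a shift and 90 degrees each way for a turn. Its arguments: {"type":"object","properties":{"targets":{"type":"array","items":{"type":"array","items":{"type":"number"}}},"newtons":{"type":"number"}},"required":["targets"]}

```bash
mkdir -p pics; python3 - <<'E'
from plant import *
import cv2,numpy as np
s=get_state();print(s)
for n in("scene","top"):
    c=capture(n);cv2.imwrite(f"pics/{n}0.png",c["frame"][:,:,::-1]);np.savez(f"{n}0.npz",**c);print(n,c["camera_matrix"].round(1).tolist(),c["T"].round(3).tolist())
E
```

```text
{'time_s': 0.0, 'joints': array([ 9.12206360e+01,  2.05874366e+01,  6.35297402e-01, -2.23728254e-02,
       -7.01386305e+01, -1.65063055e+01]), 'qd': array([ 0.00121784, -0.02743639, -0.01570392, -0.07014773,  0.11361045,
       -0.09018976]), 'joint_torque': array([ 1.02587685e-03, -5.82712555e+01,  2.93052328e+01,  6.99737236e+00,
        6.85914667e-03, -1.48736490e-04]), 'tcp_pos': array([0.17784779, 0.65066015, 0.24467231]), 'eef_rot': array([ 1.79906995e+02, -5.62666387e-03, -1.52932827e+01]), 'contact_force': array([ 0.8861379 , -0.17597526,  0.27866787]), 'moment': array([ 0.03755249,  0.02675203, -0.0262415 ]), 'gripper_force': 0.0, 'gripper_width': 0.0875459247545152}
scene [[495.9, 0.0, 329.5], [0.0, 495.9, 190.0], [0.0, 0.0, 1.0]] [[-0.823, 0.363, -0.437, 1.068], [0.569, 0.518, -0.639, 0.722], [-0.006, -0.774, -0.633, 0.791], [0.0, 0.0, 0.0, 1.0]]
top [[407.6, 0.0, 320.3], [0.0, 407.6, 195.2], [0.0, 0.0, 1.0]] [[0.004, -0.995, 0.099, 0.423], [-1.0, -0.006, -0.018, -0.014], [0.018, -0.099, -0.995, 1.022], [0.0, 0.0, 0.0, 1.0]]
```

View pics/scene0.png

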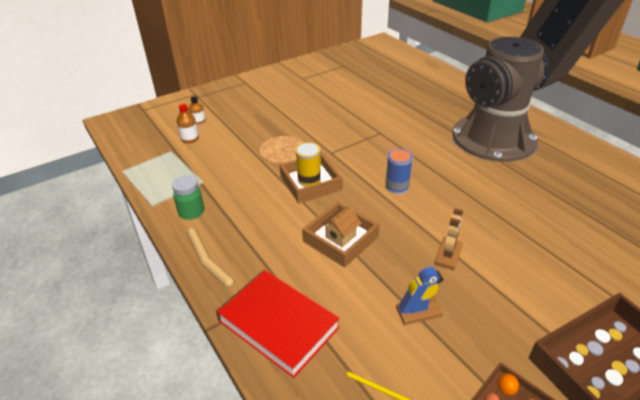

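View pics/top0.png

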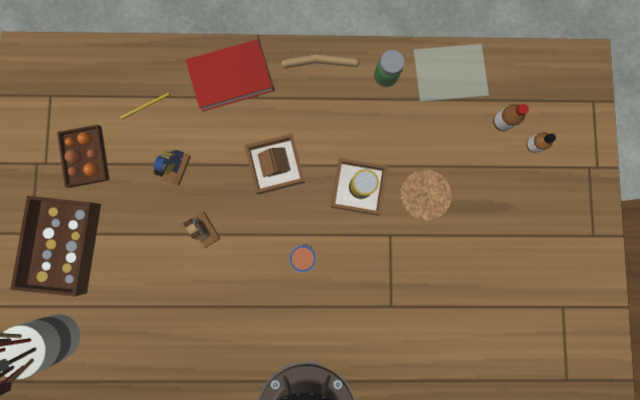

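The top view shows the case with the tin at about (360,187), the mat at (426,195), the parrot at (172,165), the owl at (202,230) and the blue tin at (302,258). The scene view shows the parrot at (421,293) and the tin at (308,165). Next I'll measure them.

```bash
cat > h.py <<'E'
import numpy as np,cv2
def load(f): return dict(np.load(f))
def cloud(c):
    K,T,d=c["camera_matrix"],c["T"],c["range_z"]
    v,u=np.mgrid[:400,:640]
    P=np.stack([(u-K[0,2])/K[0,0]*d,(v-K[1,2])/K[1,1]*d,d],-1)@T[:3,:3].T+T[:3,3]
    P[d<=0]=np.nan
    return P
def ray(c,u,v,z):
    K,T=c["camera_matrix"],c["T"]
    r=T[:3,:3]@np.array([(u-K[0,2])/K[0,0],(v-K[1,2])/K[1,1],1])
    return T[:3,3]+r*(z-T[2,3])/r[2]
def proj(c,p):
    K,T=c["camera_matrix"],c["T"]; q=K@(T[:3,:3].T@(np.asarray(p)-T[:3,3])); return q[:2]/q[2]
def rect(P): 
    r=cv2.minAreaRect((P[:,:2]*1000).astype(np.float32)); return [np.round(x,1) for x in r]
E
python3 - <<'E'
from h import *
from scipy import ndimage as nd
top=load("top0.npz");sc=load("scene0.npz")
for n,c in(("top",top),("scene",sc)):
    P=cloud(c);hsv=cv2.cvtColor(c["frame"],cv2.COLOR_RGB2HSV);H,S,V=[hsv[...,i].astype(int) for i in range(3)]
    print(n)
    ct=ray(top,360,187,.04);pt=ray(top,172,165,.03);mt=ray(top,426,195,.004)
    print(" seeds",ct.round(3),pt.round(3),mt.round(3))
    D=np.hypot(P[...,0]-ct[0],P[...,1]-ct[1])
    m=(D<.1)&(P[...,2]>.033)&(P[...,2]<.045); print(" rim",m.sum(),rect(P[m]),np.median(P[m][:,2]))
    m=(D<.06)&(P[...,2]>.095); print(" tin top",m.sum(),cv2.minEnclosingCircle((P[m][:,:2]*1000).astype(np.float32)),P[m][:,:2].mean(0),np.median(P[m][:,2]))
    D=np.hypot(P[...,0]-pt[0],P[...,1]-pt[1])
    m=(D<.08)&(P[...,2]>.008)&(P[...,2]<.018); print(" base",m.sum(),rect(P[m]))
    m=(D<.07)&(P[...,2]>.03); print(" fig",m.sum(),rect(P[m]),P[m][:,2].max())
    Q=P[m][:,:2];w,vv=np.linalg.eigh(np.cov(Q.T));print(" mean",Q.mean(0),np.degrees(np.arctan2(vv[1,1],vv[0,1])),np.sqrt(w))
    D=np.hypot(P[...,0]-mt[0],P[...,1]-mt[1])
    print(" mat-area z",np.nanmedian(P[D<.05][:,2]) ,"table z",np.nanmedian(P[(D>.075)&(D<.08)][:,2]))
    m=(D<.09)&(P[...,2]>.002)&(P[...,2]<.008);m=nd.binary_opening(m);l,k=nd.label(m)
    if k:
        i=np.argmax(np.bincount(l.ravel())[1:])+1
        print(" mat",(l==i).sum(),rect(P[l==i]),cv2.minEnclosingCircle((P[l==i][:,:2]*1000).astype(np.float32)))
    cv2.imwrite(f"pics/crop_{n}.png",cv2.resize(c["frame"][(125 if n=="top" else 240):(265 if n=="top" else 340),(140 if n=="top" else 370):(300 if n=="top" else 500),::-1],None,fx=4,fy=4,interpolation=cv2.INTER_CUBIC))
E
```

```text
top
 seeds [ 0.542 -0.128  0.04 ] [0.595 0.332 0.03 ] [ 0.527 -0.299  0.004]
 rim 677 [array([ 544.9, -127.4]), array([121.3, 121.2]), np.float64(80.6)] 0.040282454635237164
 tin top 557 ((546.3203125, -132.72598266601562), 30.52775001525879) [ 0.54574582 -0.13218858] 0.1037155833500315
 base 311 [array([591.6, 327.5]), array([43., 80.]), np.float64(69.1)]
 fig 502 [array([594.2, 327.9]), array([20.8, 73.9]), np.float64(71.5)] 0.11967963739084975
 mean [0.59026638 0.32447754] 159.34247677982535 [0.00584169 0.01786801]
 mat-area z 0.004446756054925505 table z 0.0006870952008370956
 mat 1711 [array([ 526.9, -298.5]), array([129.9, 128.8]), np.float64(38.0)] ((528.6140747070312, -299.04510498046875), 66.2603988647461)
scene
 seeds [ 0.542 -0.128  0.04 ] [0.595 0.332 0.03 ] [ 0.527 -0.299  0.004]
 rim 628 [array([ 545.6, -127.1]), array([126.9, 123.1]), np.float64(80.9)] 0.040220654893421415
 tin top 345 ((546.249267578125, -132.49391174316406), 33.56850814819336) [ 0.54945373 -0.1287966 ] 0.10425749503275084
 base 491 [array([593.2, 329.2]), array([45.1, 81.7]), np.float64(69.1)]
 fig 1081 [array([595.6, 328.1]), array([23.9, 75.8]), np.float64(70.3)] 0.11947499001761619
 mean [0.59935312 0.33138405] 155.79026753897253 [0.00542791 0.01744101]
 mat-area z 0.005464002043106764 table z 0.0012681812123494507
 mat 802 [array([ 532.7, -310.8]), array([146. , 111.7]), np.float64(46.0)] ((529.8487548828125, -308.13629150390625), 73.09832763671875)
```

View pics/crop_top.png

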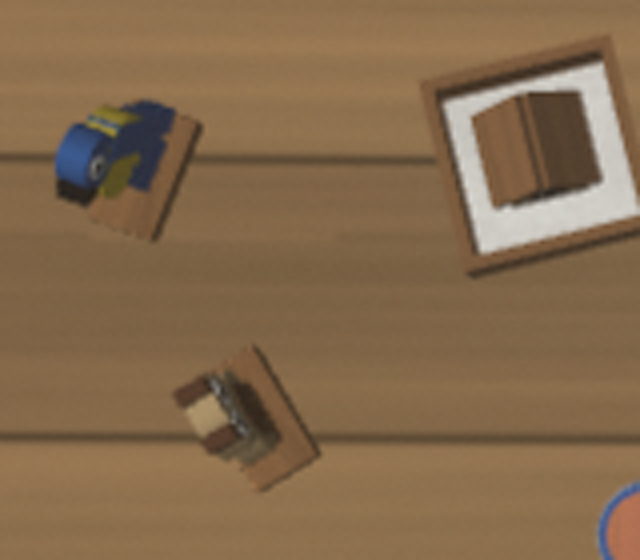

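The two cameras agree. The tin is at (546,-133), the case at (545,-127), the mat at (527,-299) and the parrot at (592,328) with yaw -21° (all mm). Sizes and heights match the given ones. I'll turn the tool to yaw 0 and travel to the tin.

apply_moves(targets=[[1,0,0,0,0,0,-0.0567],[1,0,0,0,0,0,-0.0567],[1,0,0,0,0,0,-0.0567],[1,0.02,0.03,0,0,0,0],[1,0.02,0.03,0,0,0,0],[1,0.02,0.03,0,0,0,0],[1,0.02,0.03,0,0,0,0],[1,0.02,0.03,0,0,0,0],[1,0.02,0.03,0,0,0,0],[1,0.02,0.03,0,0,0,0],[1,0.02,0.03,0,0,0,0],[1,0.02,0.03,0,0,0,0],[1,0.02,0.03,0,0,0,0],[1,0.02,0.03,0,0,0,0],[1,0.02,0.03,0,0,0,0],[1,0,0,0,0,0,0],[1,0,0,0,0,0,0]], newtons=25)

```text
time_s: 1.52
tcp_pos: [0.4188, 0.2895, 0.2454]
eef_rot: [180.0, 0.0, -0.2]
contact_force: [-0.5, 0.8, -0.5]
gripper_width: 0.0877
gripper_force: 0.0
```

apply_moves(targets=[[1,0.0098,0.0325,0,0,0,0],[1,0.0098,0.0325,0,0,0,0],[1,0.0098,0.0325,0,0,0,0],[1,0.0098,0.0325,0,0,0,0],[1,0.0098,0.0325,0,0,0,0],[1,0.0098,0.0325,0,0,0,0],[1,0.0098,0.0325,0,0,0,0],[1,0.0098,0.0325,0,0,0,0],[1,0.0098,0.0325,0,0,0,0],[1,0.0098,0.0325,0,0,0,0],[1,0.0098,0.0325,0,0,0,0],[1,0.0098,0.0325,0,0,0,0],[1,0.0098,0.0325,0,0,0,0],[1,0,0,0,0,0,0],[1,0,0,0,0,0,0],[1,0,0,0,0,0,0]])

```text
time_s: 2.85
tcp_pos: [0.5457, -0.1307, 0.245]
eef_rot: [-180.0, 0.1, 0.0]
contact_force: [-0.4, -0.8, 0.1]
gripper_width: 0.0876
gripper_force: 0.0
```

apply_moves(targets=[[1,0,0.002,0.021,0,0,0],[1,0,0,0.021,0,0,0],[1,0,0,0.021,0,0,0],[1,0,0,0.021,0,0,0],[1,0,0,0.021,0,0,0],[1,0,0,0.021,0,0,0],[1,0,0,0.021,0,0,0],[1,0,0,0.015,0,0,0],[1,0,0,0.007,0,0,0],[1,0,0,0,0,0,0],[1,0,0,0,0,0,0],[0.4,0,0,0,0,0,0],[0.4,0,0,0,0,0,0],[0.4,0,0,0,0,0,0],[0.4,0,0,0,0,0,0],[0.4,0,0,0,0,0,0],[0.4,0,0,0,0,0,0],[0.4,0,0,0,0,0,0]])

```text
time_s: 4.35
tcp_pos: [0.5461, -0.1332, 0.0771]
eef_rot: [-180.0, -0.1, 0.0]
contact_force: [-1.3, 3.3, 5.6]
gripper_width: 0.0596
gripper_force: 25.0
```

apply_moves(targets=[[0.4,0,0,-0.005,0,0,0],[0.4,0,0,-0.01,0,0,0],[0.4,0,0,-0.015,0,0,0],[0.4,0,0,-0.015,0,0,0],[0.4,0,0,-0.015,0,0,0],[0.4,0,0,-0.005,0,0,0],[0.4,0,0,0,0,0,0],[0.4,-0.0024,0.02,0,0,0,0],[0.4,-0.0024,0.02,0,0,0,0],[0.4,-0.0024,0.02,0,0,0,0],[0.4,-0.0024,0.02,0,0,0,0],[0.4,-0.0024,0.02,0,0,0,0],[0.4,-0.0024,0.02,0,0,0,0],[0.4,-0.0024,0.02,0,0,0,0],[0.4,-0.0024,0.02,0,0,0,0],[0.4,0,0.006,0,0,0,0],[0.4,0,0,0,0,0,0],[0.4,0,0,0,0,0,0]], newtons=35)

```text
time_s: 5.85
tcp_pos: [0.5258, -0.2992, 0.1404]
eef_rot: [-180.0, 0.1, -0.1]
contact_force: [-0.1, 0.0, -4.1]
gripper_width: 0.0593
gripper_force: 35.0
```

```bash
python3 - <<'E'
from plant import *
from h import *
print(get_state()["tcp_pos"])
c=capture("scene");np.savez("s1.npz",**c)
cv2.imwrite("pics/s1.png",cv2.resize(c["frame"][80:230,220:400,::-1],None,fx=4,fy=4))
E
```

```text
[ 0.52579466 -0.29923427  0.14040487]
```

View pics/s1.png

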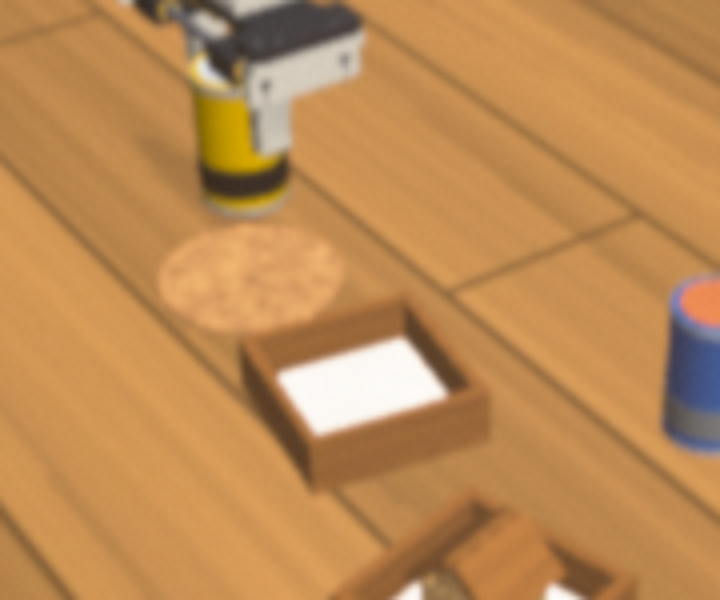

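The tin hangs upright in the jaws at crop (245,150), and the mat is clear below it at crop (250,278). The case is empty. Now I'll lower it.

apply_moves(targets=[[0.4,0,0,0.014,0,0,0],[0.4,0,0,0.014,0,0,0],[0.4,0,0,0.014,0,0,0],[0.4,0,0,0.01,0,0,0],[0.4,0,0,0.006,0,0,0],[0.4,0,0,0.003,0,0,0],[0.4,0,0,0.002,0,0,0],[0.4,0,0,0,0,0,0],[0.4,0,0,0,0,0,0]])

```text
time_s: 6.65
tcp_pos: [0.527, -0.2993, 0.0791]
eef_rot: [180.0, -0.0, 0.0]
contact_force: [-0.5, -0.6, -4.5]
gripper_width: 0.0599
gripper_force: 35.0
```

apply_moves(targets=[[0.4,0,0,0.002,0,0,0],[0.4,0,0,0.002,0,0,0],[0.4,0,0,0.001,0,0,0],[0.4,0,0,0,0,0,0],[0.4,0,0,0,0,0,0]])

```text
time_s: 7.07
tcp_pos: [0.5265, -0.2993, 0.0735]
eef_rot: [-180.0, 0.0, 0.0]
contact_force: [-0.0, 0.3, -4.3]
gripper_width: 0.0597
gripper_force: 35.0
```

apply_moves(targets=[[0.4,0,0,0.001,0,0,0],[0.4,0,0,0,0,0,0],[0.4,0,0,0,0,0,0]])

```text
time_s: 7.32
tcp_pos: [0.5267, -0.2994, 0.0731]
eef_rot: [180.0, -0.0, 0.0]
contact_force: [-1.4, 1.1, 2.0]
gripper_width: 0.0594
gripper_force: 35.0
```

Upward force shows the tin has touched down on the mat. I'll release it and rise.

apply_moves(targets=[[1,0,0,0,0,0,0],[1,0,0,0,0,0,0],[1,0,0,0,0,0,0],[1,0,0,0,0,0,0],[1,0,0,0,0,0,0],[1,0,0,0,0,0,0],[1,0,0,-0.01,0,0,0],[1,0,0,-0.02,0,0,0],[1,0,0,-0.03,0,0,0],[1,0,0,-0.03,0,0,0],[1,0,0,-0.03,0,0,0],[1,0,0,-0.03,0,0,0],[1,0,0,-0.02,0,0,0],[1,0,0,0,0,0,0],[1,0,0,0,0,0,0]])

```text
time_s: 8.57
tcp_pos: [0.5271, -0.2994, 0.2448]
eef_rot: [180.0, -0.2, 0.0]
contact_force: [0.9, 0.0, -0.8]
gripper_width: 0.0878
gripper_force: 0.0
```

```bash
python3 - <<'E'
from plant import *
from h import *
print(get_state()["tcp_pos"],get_state()["eef_rot"])
c=capture("scene");P=cloud(c)
D=np.hypot(P[...,0]-.527,P[...,1]+.299);m=(D<.05)&(P[...,2]>.09)&(P[...,2]<.11);print(m.sum(),rect(P[m]),np.median(P[m][:,2]))
c=capture("top");P=cloud(c)
D=np.hypot(P[...,0]-.592,P[...,1]-.328);m=(D<.08)&(P[...,2]>.008)&(P[...,2]<.018); print(" base",m.sum(),rect(P[m]))
E
```

```text
[ 0.52709328 -0.29938922  0.24481152] [ 1.79955203e+02 -2.06833232e-01  2.59108552e-02]
278 [array([ 528. , -299.3]), array([64.9, 59.4]), np.float64(56.5)] 0.10017291831150155
 base 313 [array([592.1, 328.2]), array([44.7, 80. ]), np.float64(69.8)]
```

The tin stands on the mat at (528,-299), top at z 0.100. Next is the parrot.

apply_moves(targets=[[1,0.0038,-0.033,0,0,0,0],[1,0.0038,-0.033,0,0,0,0],[1,0.0038,-0.033,0,0,0,0],[1,0.0038,-0.033,0,0,0,0],[1,0.0038,-0.033,0,0,0,0],[1,0.0038,-0.033,0,0,0,0],[1,0.0038,-0.033,0,0,0,0],[1,0.0038,-0.033,0,0,0,0],[1,0.0038,-0.033,0,0,0,0],[1,0.0038,-0.033,0,0,0,0],[1,0.0038,-0.033,0,0,0,0],[1,0.0038,-0.033,0,0,0,0],[1,0.0038,-0.033,0,0,0,0],[1,0.0038,-0.033,0,0,0,0],[1,0.0038,-0.033,0,0,0,0],[1,0.0038,-0.033,0,0,0,0],[1,0.0038,-0.033,0,0,0,0],[1,0.0,-0.033,0,0,0,0],[1,0.0,-0.033,0,0,0,0],[1,0,0,0,0,0,0]])

```text
time_s: 10.33
tcp_pos: [0.5902, 0.3324, 0.2399]
eef_rot: [179.9, 0.1, 0.2]
contact_force: [-0.2, -0.7, -0.1]
gripper_width: 0.0874
gripper_force: 0.0
```

apply_moves(targets=[[1,0,0,0,0,0,0.077],[1,0,0,0,0,0,0.077],[1,0,0,0,0,0,0.077],[1,0,0,0,0,0,0],[1,0,0,0,0,0,0],[1,0,0,0,0,0,0]])

```text
time_s: 10.83
tcp_pos: [0.5907, 0.3275, 0.2418]
eef_rot: [179.9, 0.0, -20.5]
contact_force: [0.7, -0.2, 1.4]
gripper_width: 0.0874
gripper_force: 0.0
```

```bash
python3 - <<'E'
from plant import *
import numpy as np
s=get_state();p=s["tcp_pos"];y=np.radians(s["eef_rot"][2]);d=np.array([.5925,.3283])-p[:2]
print(p,s["eef_rot"],"tool dx,dy",np.cos(y)*d[0]+np.sin(y)*d[1],np.sin(y)*d[0]-np.cos(y)*d[1])
E
```

```text
[0.5907209  0.32747416 0.24182234] [ 1.79935999e+02  3.41569634e-02 -2.05446704e+01] tool dx,dy 0.0013761245329803218 -0.0013976709214224962
```

apply_moves(targets=[[1,0.0013,-0.0013,0.021,0,0,0],[1,0,0,0.021,0,0,0],[1,0,0,0.021,0,0,0],[1,0,0,0.021,0,0,0],[1,0,0,0.021,0,0,0],[1,0,0,0.021,0,0,0],[1,0,0,0.02,0,0,0],[1,0,0,0.012,0,0,0],[1,0,0,0.005,0,0,0],[1,0,0,0,0,0,0],[1,0,0,0,0,0,0],[0,0,0,0,0,0,0],[0,0,0,0,0,0,0],[0,0,0,0,0,0,0],[0,0,0,0,0,0,0],[0,0,0,0,0,0,0],[0,0,0,0,0,0,0],[0,0,0,0,0,0,0],[0,0,0,0,0,0,0],[0,0,0,0,0,0,0]], newtons=25)

```text
time_s: 12.5
tcp_pos: [0.5926, 0.3285, 0.0795]
eef_rot: [180.0, 0.0, -20.8]
contact_force: [0.3, -0.0, -0.4]
gripper_width: 0.0332
gripper_force: 0.0
```

apply_moves(targets=[[0,0,0,0,0,0,0],[0,0,0,0,0,0,0],[0,0,0,0,0,0,0],[0,0,0,0,0,0,0],[0,0,0,0,0,0,0],[0,0,0,0,0,0,0]])

```text
time_s: 13.0
tcp_pos: [0.5925, 0.3285, 0.0795]
eef_rot: [180.0, 0.0, -20.8]
contact_force: [0.8, 0.5, -0.9]
gripper_width: 0.0179
gripper_force: 25.0
```

apply_moves(targets=[[0,0,0,-0.005,0,0,0],[0,0,0,-0.012,0,0,0],[0,0,0,-0.02,0,0,0],[0,0,0,-0.02,0,0,0],[0,0,0,-0.02,0,0,0],[0,0,0,-0.02,0,0,0],[0,0,0,-0.02,0,0,0],[0,0,0,-0.015,0,0,0],[0,0,0,-0.008,0,0,0],[0,0,0,0,0,0,-0.042],[0,0,0,0,0,0,-0.043],[0,0,0,0,0,0,-0.042],[0,0,0,0,0,0,0],[0,0,0,0,0,0,0]], newtons=35)

```text
time_s: 14.17
tcp_pos: [0.5924, 0.3284, 0.2196]
eef_rot: [180.0, 0.0, -9.5]
contact_force: [0.8, 0.2, -1.9]
gripper_width: 0.0178
gripper_force: 35.0
```

```bash
python3 - <<'E'
from plant import *
import numpy as np
s=get_state();p=s["tcp_pos"];y=np.radians(s["eef_rot"][2]);d=np.array([.545,-.1273])-p[:2]
print(p,s["eef_rot"],"tool dx,dy",np.cos(y)*d[0]+np.sin(y)*d[1],np.sin(y)*d[0]-np.cos(y)*d[1])
E
```

```text
[0.59238435 0.32837278 0.21960069] [ 1.79985830e+02  1.54477600e-02 -9.45622982e+00] tool dx,dy 0.028123882067486616 0.45726579355252733
```

apply_moves(targets=[[0,0.0016,0.0158,0,0,0,0],[0,0.0016,0.0266,0,0,0,0],[0,0.0016,0.0266,0,0,0,0],[0,0.0016,0.0266,0,0,0,0],[0,0.0016,0.0266,0,0,0,0],[0,0.0016,0.0266,0,0,0,0],[0,0.0016,0.0266,0,0,0,0],[0,0.0016,0.0266,0,0,0,0],[0,0.0016,0.0266,0,0,0,0],[0,0.0016,0.0266,0,0,0,0],[0,0.0016,0.0266,0,0,0,0],[0,0.0016,0.0266,0,0,0,0],[0,0.0016,0.0266,0,0,0,0],[0,0.0016,0.0266,0,0,0,0],[0,0.0016,0.0266,0,0,0,0],[0,0.0016,0.0266,0,0,0,0],[0,0.0016,0.0266,0,0,0,0],[0,0.0009,0.0158,0,0,0,0],[0,0,0,0,0,0,0],[0,0,0,0,0,0,0]])

```text
time_s: 15.83
tcp_pos: [0.5455, -0.1283, 0.2196]
eef_rot: [-180.0, 0.0, -9.5]
contact_force: [-0.0, -0.5, -1.1]
gripper_width: 0.0179
gripper_force: 35.0
```

```bash
python3 - <<'E'
from plant import *
from h import *
s=get_state();p=s["tcp_pos"];y=np.radians(s["eef_rot"][2]);d=np.array([.545,-.1273])-p[:2]
print(p,s["eef_rot"],"tool dx,dy",np.cos(y)*d[0]+np.sin(y)*d[1],np.sin(y)*d[0]-np.cos(y)*d[1])
c=capture("scene");P=cloud(c)
D=np.hypot(P[...,0]-.545,P[...,1]+.127);m=(D<.07)&(P[...,2]>.10)&(P[...,2]<.16); print(rect(P[m]))
m=(D<.1)&(P[...,2]>.033)&(P[...,2]<.045); print(rect(P[m]))
cv2.imwrite("pics/s2.png",cv2.resize(c["frame"][60:220,220:400,::-1],None,fx=3.5,fy=3.5))
E
```

```text
[ 0.54551683 -0.12834248  0.21957548] [-1.79999200e+02  9.68181033e-03 -9.54896199e+00] tool dx,dy -0.0006826069888377214 -0.0009422946547850804
[array([ 546.3, -128.7]), array([47. , 81.3]), np.float64(81.4)]
[array([ 545.2, -129. ]), array([130.1, 123.2]), np.float64(80.7)]
```

View pics/s2.png

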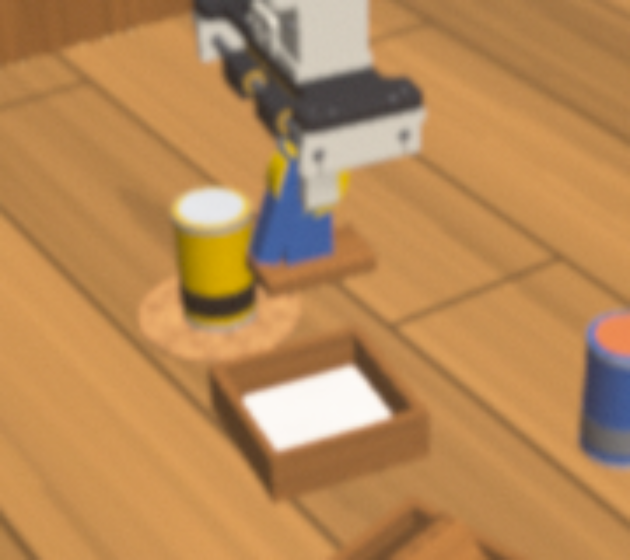

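The parrot hangs level above the case (base at crop (310,265)), aligned to its sides. The tin stands on the mat (crop (213,255)). Lowering the parrot.

apply_moves(targets=[[0,0,0,0.01,0,0,0],[0,0,-0.001,0.018,0,0,0],[0,0,0,0.018,0,0,0],[0,0,0,0.018,0,0,0],[0,0,0,0.018,0,0,0],[0,0,0,0.014,0,0,0],[0,0,0,0.012,0,0,0],[0,0,0,0.01,0,0,0],[0,0,0,0.006,0,0,0],[0,0,0,0.003,0,0,0],[0,0,0,0,0,0,0],[0,0,0,0,0,0,0],[0,0,0,0,0,0,0]])

```text
time_s: 16.97
tcp_pos: [0.5468, -0.1262, 0.0933]
eef_rot: [-180.0, -0.1, -9.3]
contact_force: [1.0, -0.2, -1.3]
gripper_width: 0.0182
gripper_force: 35.0
```

apply_moves(targets=[[0,0,0,0.002,0,0,0],[0,0,0,0.002,0,0,0],[0,0,0,0.001,0,0,0],[0,0,0,0.0005,0,0,0],[0,0,0,0,0,0,0],[0,0,0,0,0,0,0]])

```text
time_s: 17.47
tcp_pos: [0.5462, -0.1262, 0.0874]
eef_rot: [180.0, -0.0, -9.3]
contact_force: [-1.3, 1.0, 3.5]
gripper_width: 0.0177
gripper_force: 35.0
```

Contact with the floor, 3.5 N upward. I'll release and rise.

apply_moves(targets=[[1,0,0,0,0,0,0],[1,0,0,0,0,0,0],[1,0,0,0,0,0,0],[1,0,0,0,0,0,0],[1,0,0,0,0,0,0],[1,0,0,0,0,0,0],[1,0,0,0,0,0,0],[1,0,0,0,0,0,0],[1,0,0,0,0,0,0],[1,0,0,0,0,0,0],[1,0,0,-0.01,0,0,0],[1,0,0,-0.02,0,0,0],[1,0,0,-0.03,0,0,0],[1,0,0,-0.03,0,0,0],[1,0,0,-0.03,0,0,0],[1,0,0,-0.03,0,0,0],[1,0,0,-0.01,0,0,0],[1,0,0,0,0,0,0],[1,0,0,0,0,0,0]])

```text
time_s: 19.05
tcp_pos: [0.5463, -0.1261, 0.2479]
eef_rot: [-180.0, -0.1, -9.3]
contact_force: [-0.0, 0.3, -0.9]
gripper_width: 0.0873
gripper_force: 0.0
```

```bash
python3 - <<'E'
from plant import *
from h import *
s=get_state();print(s["tcp_pos"],s["gripper_width"],s["qd"].round(2))
c=capture("scene");P=cloud(c)
D=np.hypot(P[...,0]-.545,P[...,1]+.127);m=(D<.07)&(P[...,2]>.05)&(P[...,2]<.14); print(rect(P[m]),P[m][:,2].max())
D=np.hypot(P[...,0]-.527,P[...,1]+.299);m=(D<.05)&(P[...,2]>.09)&(P[...,2]<.11);print(rect(P[m]),np.median(P[m][:,2]))
cv2.imwrite("pics/s3.png",cv2.resize(c["frame"][60:220,220:400,::-1],None,fx=3.5,fy=3.5))
E
```

```text
[ 0.5463225  -0.12608728  0.24793499] 0.08733340486356966 [ 0.02  1.52 -2.   -0.41  0.7  -0.01]
[array([ 545.5, -126.9]), array([24.3, 71.1]), np.float64(79.1)] 0.1284131932372956
[array([ 528.6, -299.9]), array([61.2, 62.3]), np.float64(13.0)] 0.10027936884222621
```

View pics/s3.png

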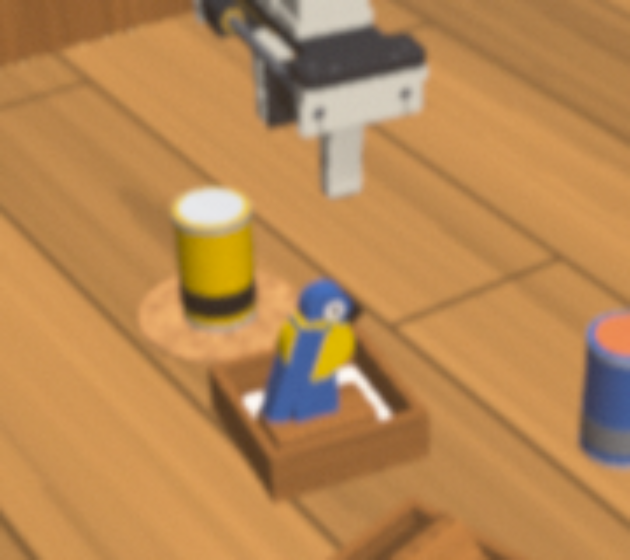

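The parrot stands upright in the case (crop (310,355)), the tin stands on the mat (crop (213,255)), and the gripper is clear of both. Handing in.

```bash
python3 -c "
from plant import *
print(close_job())"
```

```text
the job is handed in; nothing more can be done
None
```

The tin stands upright on the cork mat and the parrot stands upright in the emptied case; the job was handed in at about 19 s of simulated time, but no verdict was returned.

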